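# Third hand for a rack joint: hold a footed rail pressed on the sprung rack side

### The arm

A 7-joint arm with a two-finger parallel gripper is mounted at the origin on a cart in front of the work surface, level with it; the furniture and walls round the work are solid. World frame = base frame: x ahead of the robot, y to its left, z up, the work surface at z = 0. Lengths are in mm, angles in rad, forces in N, time in s.
With the tool pointing down it reaches from about 400 to 875 mm from the base axis. Payload 4.4 kg.
Tool frame: the origin (TCP) lies on the centre line of the jaws, within the pads' length; the fingertips stand 14 mm ahead of it and the grasp point (between the pads) lies 5 mm behind it; z points along the fingers, x is the direction in which the jaws open and shut, and the axes are right-handed (so a half turn about z gives the same grasp; the last joint's range is limited). The gripper opens to 85 mm and grips with 20 to 120 N. Pads are 22 mm wide; open, the fingers measure 114 mm over their backs; the gripper's body (76 mm by 85 mm) begins 54 mm behind the grasp point. The pads swing forward as they close: fully open they stand 13 mm farther back than shut.
Start: joints at [1.281, 0.628, 0.038, 1.517, -0.027, 0.996, -0.02], TCP at [144.285, -633.798, 245.313] pointing down, gripper open.
Joint ranges: [-3.06, 3.06], [-0.37, 2.12], [-1.25, 1.32], [0.18, 2.47], [-1.1, 4.24], [0.23, 1.98], [-2.94, 2.94]. Speed limits (rad/s): [2.57, 2.57, 3.14, 3.14, 3.14, 3.14, 3.14].

### API

Orientations are given as [roll, pitch, yaw] about the fixed x, y, z axes, in that order (R = Rz(yaw) Ry(pitch) Rx(roll)).
In Python, from cell import ctrl gives the robot as it stands.
- The arm moves only by the tool send_rows, never from a script. Its argument "commands" is a list of rows, each a list of 5 numbers: the finger opening in mm, from 0 to 85.4, then the shift along the tool's x, y, z in mm, then the turn about the tool's z in degrees. In form: [[grip, x, y, z, roll], ...]. A call has 1 to 5 rows; each row is the pose to reach, as a shift and turn from the pose measured when the call began, along the tool's axes at that moment; what a row does not reach only later rows make up. A row lasts 1/10 s, in which the tool goes at most 50 mm and 8.59 degrees, less where a joint would pass 70% of its speed; a pose out of reach is approached as far as the arm can. A call with a gripper value outside its range is refused whole. The fingers move at their own pace and stop on an object; the grip force is fixed at half the most. Time passes only in rows, so rows that repeat a pose let the fingers close. It gives the time, the measured TCP pose, the force and the opening at its end, in the units of the state.
- ctrl.read_state(): the state, without advancing time (a new reading comes with each control period).
- ctrl.get_image(name): name is "side" or "top" or "wrist"; returns the picture (420x560x3 uint8, red, green, blue); there is no depth.
- ctrl.camera_params(name): a dict with "fx", "fy", "cx", "cy" (pixels), "cam_to_world" (4x4, takes a point from camera to world coordinates). Camera axes: x right, y down, z forward; pixel columns grow to the right and rows downward; lengths in mm; the calibration is good to about 2 mm. A picture is of the moment at which its call begins: read the wrist's pose just before it. camera_params takes no time and is no camera call; for the wrist camera it gives the pose at the moment of the call.
- ctrl.finish_job(): hands the job in, once; it reports no verdict.
The state is a dict: "clock": time; "qpos": joint angles; "qd": joint speeds; "tau": joint torques, N m; "eef_pos": TCP position; "tool_rot": TCP orientation; "force": force on the tool from outside, world axes, zero at the start; "torque": the same for the moment, N m; "width": finger opening in mm.
Only numpy, scipy, OpenCV 4.12 (cv2) and the standard library are available. Lean on these libraries where they do the work, as an engineer would, in place of code of your own. Each camera call takes 0.05 s, during which the arm holds its last target.

### The job

A spice rack is being put together on the worktop. Pick up the wooden rail that has a foot plate on one end, and with the rail lying square along the pressing jig push the foot plate flat into the recess of the jig's sprung upright panel until the panel's pointer stands between the two steel ridges, without ever driving it far past the second one. Finish while still holding the rail pressed there, steady, so that somebody can drive the screws (do not let go and do not push on the panel itself), and leave the plain rail and the other things on the worktop where they are.

Things in the scene. Friction and masses are not known exactly. Their poses are not given: they have to be found in the camera images.
- rail: Footed rail (loose, pale wood, about 90 g): bar 22 mm wide, 26 mm tall with a foot plate on one end, a T from above; 120 mm long in all. Origin on the underside midway along that length; x along the bar towards the foot plate, z up. Bar at x -60 to +50 mm; foot plate at x +50 to +60 mm, 42 mm wide, 40 mm tall, its underside level with the bar's. Starts lying on the worktop on its underside.
- foot_face (a point): Middle of the lower edge of the foot plate's outer face (60 mm along x from the rail's origin); axes as the rail's.
- jig: Pressing jig (fixed, laid on the black glass hob, 5 mm above the worktop): plywood bed 240 x 120 x 12 mm. Origin under the bed's middle, z up; x, along the 240 mm, is the direction to press. At its +x end a 50 mm tall block with two spring barrels backs the upright panel. The -x half of the bed is bare: the rail lies on it (bed top 17 mm above the worktop) or is held up to 10 mm above it.
- recess (a point): Middle of the recess of the sprung upright panel (84 mm wide, 61 mm tall, 14 mm thick), on the face to press, at the height of the bed's top; moves with the panel. Axes as the jig's: the panel gives way to +x; the rail comes from -x, foot plate first. Recess 52 mm wide between two upright battens standing 6 mm proud of the face (to -x). At rest 9 mm along +x from the jig's origin.
- panel (a joint): How far the sprung panel is pushed in, m: 0 at rest, 0.030 at the hard end; spring 0.8 N per mm from 0. A steel pointer on the panel's +y edge moves over the bed past two steel ridges 3 mm wide; its tip (2 mm thick) stands between them, clear of both, from 0.009 to 0.019 (middle of the gap 0.014, about 11 N).
- spare_rail: Bystander: plain rail of the same wood, 130 x 22 x 26 mm, no foot plate; loose. Origin at the middle of its underside, x along it. Leave it alone.
- spice_jar: Bystander: glass spice jar with lid, 45 mm across, 106 mm tall, standing; origin at the middle of its underside.
- salt: Bystander: salt shaker, 44 mm across, 90 mm tall, standing; origin at the middle of its underside.
- matches: Bystander: match box 54 x 36 x 15 mm; origin at the middle of its underside.
- bottle_cork: Bystander: cork, 24 mm across, 40 mm tall, standing; origin at the middle of its underside.
- screwdriver: Bystander: screwdriver 180 mm long lying on the worktop, for the helper; x runs along it to the tip.
Mind the look-alikes: they are no part of the job. What is shaped like the rail but blue is not meant.

How it is judged (in metres and radians):
On the way, in this order (a step that is already met when the one before it is completed fails the run):
1. the footed rail is lifted off the worktop (height (world z) of rail above 0.022 m and contact force between the fingers and rail above 1 N), for 0.1 s.
2. the foot plate is flat in the recess and held pressed with the pointer between the ridges for 2 s (x of foot_face in the frame of recess between -0.003 and 0.003 m and y of foot_face in the frame of recess between -0.007 and 0.007 m and z of foot_face in the frame of recess between -0.003 and 0.01 m and angle between the x axis of rail and the x axis of jig, either way round below 0.1 rad and angle between rail's own z axis and vertical below 0.1 rad and value of joint panel between 0.0075 and 0.0205 m and contact force between rail and panel between 4.5 and 18 N and contact force between each of the arm, the fingers and panel below 0.5 N and contact force between the fingers and rail above 3 N and linear speed of rail below 0.02 m/s), for 2 s.
At the end, for the whole second after the job is handed in: Robot still holds the rail (over 3 N), square and upright within 0.1 rad; foot plate on the recess face within 3 mm, 7 mm of its middle, at most 10 mm above the bed; panel in 7.5 to 20.5 mm, 4.5 to 18 N from the rail, no robot contact on it; rail slower than 0.02 m/s (all of step 2); the arm keeps its last pose, push and grip.
It fails at once if the panel is driven far past the second ridge (26 mm) (value of joint panel above 0.026 m).
It fails at once if the robot pushes on the panel itself (contact force between any of the fingers, the arm and panel above 5 N).
It fails at once if a bystander is moved more than 30 mm or knocked over (distance of any of spare_rail, spice_jar, salt, matches, bottle_cork, screwdriver from where it was at the start of the episode above 0.03 m or angle between any of spice_jar, salt, bottle_cork's own z axis and vertical above 0.5 rad).
It also fails if it takes over 45 s, if anything falls off the work surface, if the arm or the gripper's body presses on something with over 40 N, if the wrist force passes 120 N, or if a joint passes its speed limit or range.

## Working session

There is one attempt and no reset: what is moved stays moved. The work goes in short steps, Python scripts to look and compute and a tool call to move; the robot and the scene stay as the last step left them, time stands still between calls to the robot, and variables do not carry over. Pictures are saved under pics/ and viewed, and the job is handed in when it is done.

Besides the shell and the picture viewer there is one more tool, called after ">>>" as a command line: name --pt "numbers of a row" for each row, then --argument value for the rest. send_rows: Moves the arm, as the interface text tells. Its arguments: {"type":"object","properties":{"commands":{"type":"array"}},"required":["commands"]}

```bash
mkdir -p pics; ls; python3 - <<'E'
from cell import ctrl
import cv2
s=ctrl.read_state();print(s)
for n in ("top","side","wrist"):
    p=ctrl.camera_params(n);print(n,p)
    cv2.imwrite(f"pics/{n}0.png",ctrl.get_image(n)[:,:,::-1])
E
```

```text
pics
{'clock': 0.0, 'qpos': array([ 1.28120662,  0.62935002,  0.03845378,  1.51837473, -0.02702003,
        0.99631263, -0.01997914]), 'qd': array([1.17730923e-03, 1.28792643e-03, 1.68590261e-04, 7.46360062e-05,
       1.45194037e-04, 1.42668670e-04, 1.52725200e-03]), 'tau': array([ 1.34354977e-03, -5.63398719e+01,  1.22650500e+00, -1.93451929e+01,
        1.10488475e-02,  1.04526934e-02, -1.01084811e-05]), 'eef_pos': array([ 144.14442927, -633.19266839,  244.38461024]), 'tool_rot': array([ 3.14157661e+00,  1.92642377e-03, -1.34700639e+00]), 'force': array([ 0.56386612,  0.60047104, -0.48100197]), 'torque': array([0.01090545, 0.0246078 , 0.0443622 ]), 'width': 85.24879648279402}
top {'fx': 526.8665968762083, 'fy': 526.8665968762083, 'cx': 277.4619829370189, 'cy': 215.8265494645415, 'cam_to_world': array([[-1.63623857e-02, -9.94143580e-01,  1.06821412e-01,
         4.62254788e+02],
       [-9.99534216e-01,  1.35107874e-02, -2.73643804e-02,
         1.29996011e+02],
       [ 2.57608817e-02, -1.07219403e-01, -9.93901593e-01,
         1.40430839e+03],
       [ 0.00000000e+00,  0.00000000
[... 284 characters left out ...]
,  2.32474443e-01, -4.48443105e-01,
         6.30776602e+02],
       [ 2.14487869e-03, -8.86101626e-01, -4.63486039e-01,
         5.93727765e+02],
       [ 0.00000000e+00,  0.00000000e+00,  0.00000000e+00,
         1.00000000e+00]])}
wrist {'fx': 316.8943672481034, 'fy': 316.8943672481034, 'cx': 275.96075383629426, 'cy': 208.68994543088033, 'cam_to_world': array([[ 2.21927769e-01, -9.24741012e-01, -3.09195934e-01,
         2.24108311e+02],
       [-9.75060458e-01, -2.11213067e-01, -6.81626271e-02,
        -6.15889801e+02],
       [-2.27344476e-03,  3.16611909e-01, -9.48552440e-01,
         3.73345052e+02],
       [ 0.00000000e+00,  0.00000000e+00,  0.00000000e+00,
         1.00000000e+00]])}
```

View pics/top0.png

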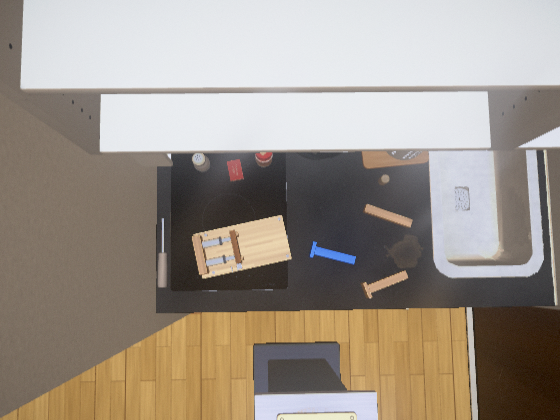

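View pics/side0.png

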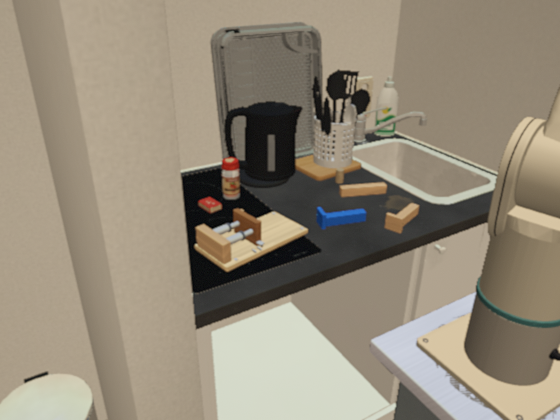

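View pics/wrist0.png

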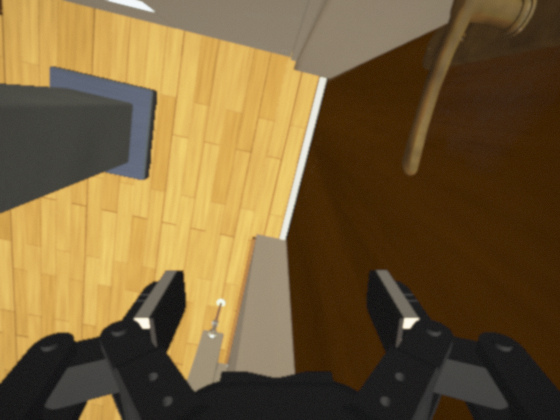

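```bash
python3 - <<'E'
import cv2
im=cv2.imread("pics/top0.png")
a=im[195:305,290:430];b=im[195:295,180:310]
cv2.imwrite("pics/c1.png",cv2.resize(a,None,fx=5.7,fy=5.4,interpolation=cv2.INTER_CUBIC))
cv2.imwrite("pics/c2.png",cv2.resize(b,None,fx=6,fy=6,interpolation=cv2.INTER_CUBIC))
s=cv2.imread("pics/side0.png")[180:280,180:440]
cv2.imwrite("pics/c3.png",cv2.resize(s,None,fx=3,fy=3,interpolation=cv2.INTER_CUBIC))
E
```

```text
(no output)
```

View pics/c1.png

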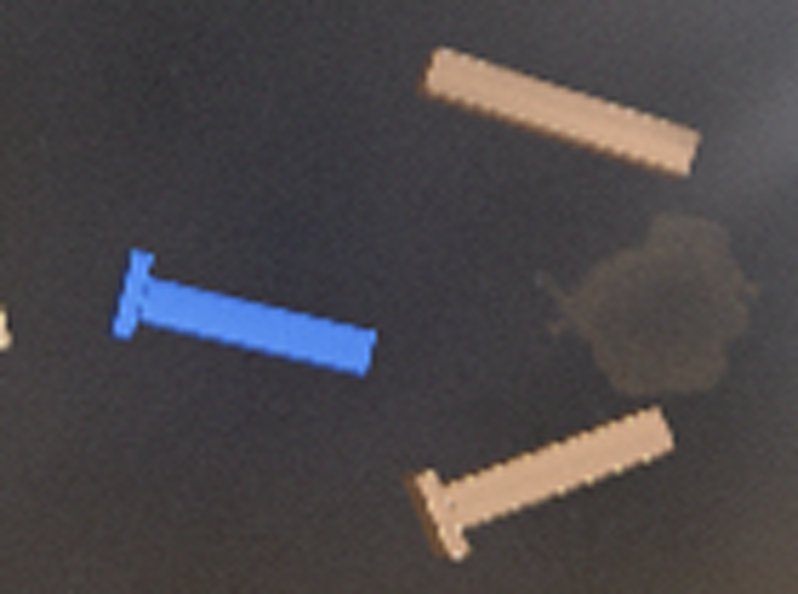

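View pics/c2.png

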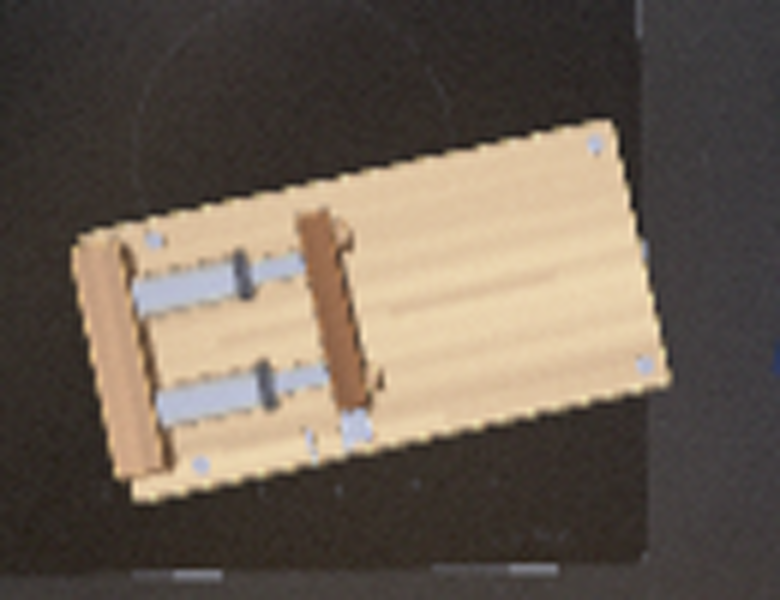

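View pics/c3.png

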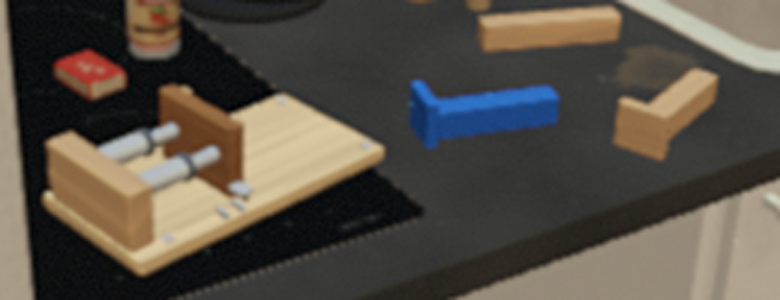

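```bash
cat > h.py <<'E'
import numpy as np, cv2
from cell import ctrl
def proj(P,X):
    T=np.linalg.inv(P["cam_to_world"]); X=np.atleast_2d(X); c=X@T[:3,:3].T+T[:3,3]
    return np.c_[P["fx"]*c[:,0]/c[:,2]+P["cx"],P["fy"]*c[:,1]/c[:,2]+P["cy"]]
def back(P,uv,z):
    uv=np.atleast_2d(uv).astype(float);M=P["cam_to_world"]
    d=np.c_[(uv[:,0]-P["cx"])/P["fx"],(uv[:,1]-P["cy"])/P["fy"],np.ones(len(uv))]@M[:3,:3].T
    o=M[:3,3];t=(z-o[2])/d[:,2];return o+d*t[:,None]
def box(x0,x1,w,z0,z1):
    return np.array([[x,y,z] for x in (x0,x1) for y in (-w/2,w/2) for z in (z0,z1)])
RAIL=[box(-60,50,22,0,26),box(50,60,42,0,40)]
def place(B,x,y,yaw,z=0):
    c,s=np.cos(yaw),np.sin(yaw);return B@np.array([[c,-s,0],[s,c,0],[0,0,1]]).T+[x,y,z]
E
python3 - <<'E'
from h import *
from scipy.optimize import minimize
P=ctrl.camera_params("top");im=cv2.imread("pics/top0.png")
c=np.array([(75,238),(612,120),(670,382),(135,500)])/6+[180,195]-0.4
w=back(P,c,17);print(w)
m=w.mean(0);x=w[0]-w[1]+w[3]-w[2];print("jig",m,np.arctan2(x[1],x[0]),[np.linalg.norm(w[i]-w[i-1]) for i in range(4)])
# rail mask
hsv=cv2.cvtColor(im,cv2.COLOR_BGR2HSV)
mask=((hsv[...,1]>70)&(hsv[...,0]<22)&(hsv[...,2]>70)).astype(np.uint8)
mask[:266]=0;mask[300:]=0;mask[:,:358]=0;mask[:,412:]=0
print(mask.sum())
S=8
M8=cv2.resize(mask[255:310,350:420]*255,None,fx=S,fy=S,interpolation=cv2.INTER_LINEAR)>127
def ren(p):
    o=np.zeros(M8.shape,np.uint8)
    for B in RAIL:
        q=(proj(P,place(B,*p))-[350,255]+.5)*S
        cv2.fillConvexPoly(o,cv2.convexHull(np.round(q).astype(np.int32)),1)
    return o>0
def f(p): 
    o=ren((p[0],p[1],p[2]/100));return 1-(o&M8).sum()/(o|M8).sum()
w0=back(P,[386,283],20)[0];best=None
for a in (1.1,1.4,1.7,2.0,2.3):
    r=minimize(f,[w0[0],w0[1],a*100],method="Nelder-Mead",options=dict(initial_simplex=[[w0[0],w0[1],a*100],[w0[0]+8,w0[1],a*100],[w0[0],w0[1]+8,a*100],[w0[0],w0[1],a*100+12]]))
    print(r.x,r.fun)
    if best is None or r.fun<best.fun: best=r
v=cv2.resize(im[255:310,350:420],None,fx=S,fy=S,interpolation=cv2.INTER_CUBIC)
cs,_=cv2.findContours(ren((best.x[0],best.x[1],best.x[2]/100)).astype(np.uint8),0,1);cv2.drawContours(v,cs,-1,(0,255,0),1)
cv2.imwrite("pics/fit.png",v)
E
```

```text
[[565.66688611 317.01186679  17.        ]
 [614.47861446  80.77627268  17.        ]
 [498.69047171  57.34578528  17.        ]
 [451.23114613 290.9424232   17.        ]]
jig [532.5167796  186.51908699  17.        ] 1.7729039176172359 [np.float64(117.36760401741286), np.float64(241.22570499097216), np.float64(118.13501488188254), np.float64(238.36899302224606)]
495
[ 432.53333945 -188.02380209  192.52585588] 0.06575034892893983
[ 432.52926448 -188.02366489  192.49624984] 0.06575034892893983
[ 432.55341498 -187.8211905   192.49849368] 0.06590501655981285
[ 432.64784487 -187.94347642  192.67187779] 0.06596665355402909
[ 432.52363848 -187.84024724  192.47023144] 0.06564829969085284
```

View pics/fit.png

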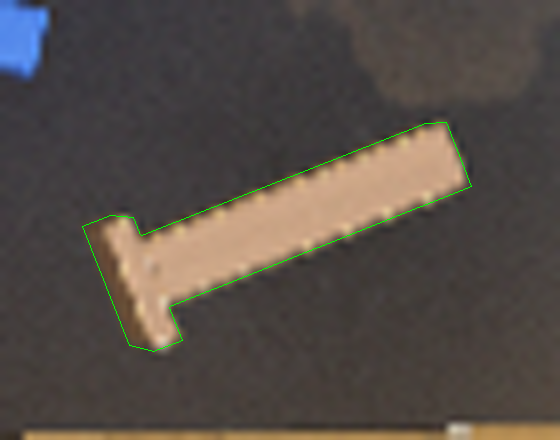

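Rail candidates in the top picture are the pale T at (386,283), the blue T at (333,254) and the plain bar at (388,216). The pale one with the foot plate at (368,290) is the one meant: it is wood, it is T-shaped from above, and the crop confirms both. The jig is at about (240,247), with its block to the left, so pressing goes left (+y).

```bash
cat >> h.py <<'E'
from scipy.spatial.transform import Rotation as Ro
def delta(x,y,z,yawdeg):
    s=ctrl.read_state();R=Ro.from_euler("xyz",s["tool_rot"]).as_matrix()
    d=R.T@(np.array([x,y,z])-s["eef_pos"]);yd=(yawdeg-np.degrees(s["tool_rot"][2])+180)%360-180
    print("t",round(s["clock"],2),"pos",s["eef_pos"].round(1),"rot",np.degrees(s["tool_rot"]).round(2),"w",round(s["width"],1),"F",s["force"].round(1))
    print("shift",d.round(1),"roll",round(-yd,2))
E
python3 -c "
from h import *
delta(439.4,-206.8,150,20.3)"
```

```text
t 0.15 pos [ 144.2 -633.4  244.6] rot [ 1.800e+02  8.000e-02 -7.718e+01] w 85.3 F [0.7 0.2 0.2]
shift [-350.3 -382.5   95.1] roll -97.48
```

>>> send_rows --pt "85 -30 -33 0 -8" --pt "85 -61 -66 0 -16" --pt "85 -92 -100 0 -24" --pt "85 -123 -134 0 -32" --pt "85 -154 -168 0 -40"

```text
clock: 0.65
eef_pos: [274.5, -444.2, 244.8]
tool_rot: [-3.141, 0.001, -0.643]
force: [1.0, -0.4, -0.1]
width: 85.0
```

```bash
python3 -c "
from h import *
delta(439.4,-206.8,150,20.3)"
```

```text
t 0.65 pos [ 274.5 -444.2  244.8] rot [-1.7995e+02  7.0000e-02 -3.6860e+01] w 85.0 F [ 1.  -0.4 -0.1]
shift [ -10.4 -288.8   95. ] roll -57.16
```

>>> send_rows --pt "85 -2 -42 0 -8" --pt "85 -4 -84 10 -16" --pt "85 -6 -126 20 -24" --pt "85 -7 -168 30 -32" --pt "85 -8 -210 40 -40"

```text
clock: 1.15
eef_pos: [394.7, -270.0, 204.7]
tool_rot: [-3.14, 0.0, 0.06]
force: [0.3, -1.2, -0.1]
width: 85.1
```

```bash
python3 -c "
from h import *
delta(439.4,-206.8,150,20.3)"
```

```text
t 1.15 pos [ 394.7 -270.   204.7] rot [-179.93    0.      3.45] w 85.1 F [ 0.3 -1.2 -0.1]
shift [ 48.4 -60.3  54.8] roll -16.85
```

>>> send_rows --pt "85 16 -20 18 -6" --pt "85 32 -40 36 -11.5" --pt "85 48 -60 55 -17" --pt "60 48 -60 55 -17" --pt "60 48 -60 55 -17"

```text
clock: 1.65
eef_pos: [438.8, -206.7, 149.4]
tool_rot: [-3.139, 0.001, 0.357]
force: [0.3, -0.8, 1.0]
width: 60.6
```

```bash
python3 -c "
from h import *
delta(439.4,-206.8,150,20.3)
P=ctrl.camera_params('wrist');im=ctrl.get_image('wrist')[:,:,::-1].copy();cv2.imwrite('pics/w1r.png',im)
np.save('w1.npy',P,allow_pickle=True)
for B in RAIL:
  q=proj(P,place(B,432.5,-188,1.925)).astype(int)
  cv2.polylines(im,[cv2.convexHull(q)],True,(0,255,0),1)
cv2.imwrite('pics/w1.png',im)"
```

```text
t 1.65 pos [ 438.8 -206.7  149.4] rot [-1.7988e+02  5.0000e-02  2.0480e+01] w 60.6 F [ 0.3 -0.8  1. ]
shift [ 0.6  0.3 -0.6] roll 0.18
```

View pics/w1.png

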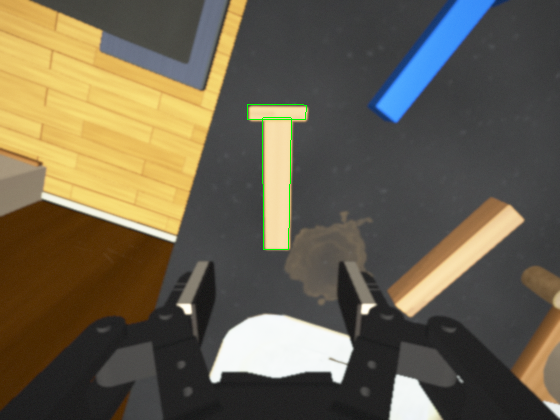

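The fit overlays the pale T in the wrist picture: bar at columns 263–291, rows 118–250. It is centred between the fingers, so I descend.

>>> send_rows --pt "60 0 0 45 0" --pt "60 0 0 90 0" --pt "60 0.5 0 120 0" --pt "60 0.5 0 132 0" --pt "60 0.5 0 132 0"

```text
clock: 2.2
eef_pos: [438.1, -208.0, 17.1]
tool_rot: [-3.14, 0.003, 0.354]
force: [0.2, 0.4, -0.2]
width: 60.0
```

```bash
python3 -c "
from h import *
delta(439.4,-206.8,17,20.3)
cv2.imwrite('pics/w2.png',ctrl.get_image('wrist')[:,:,::-1])"
```

```text
t 2.2 pos [ 438.1 -208.    17.1] rot [-1.799e+02  1.400e-01  2.030e+01] w 60.0 F [ 0.2  0.4 -0.2]
shift [ 1.6 -0.7  0.1] roll 0.0
```

View pics/w2.png

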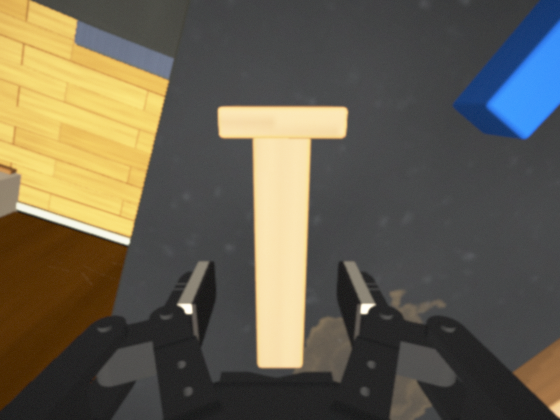

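>>> send_rows --pt "50 1.6 -0.7 0 0" --pt "20 1.6 -0.7 0 0" --pt "5 1.6 -0.7 0 0" --pt "5 1.6 -0.7 0 0" --pt "5 1.6 -0.7 0 0"

```text
clock: 2.75
eef_pos: [441.1, -207.3, 19.6]
tool_rot: [3.14, -0.001, 0.354]
force: [-1.4, -0.8, 8.5]
width: 20.7
```

>>> send_rows --pt "5 0 0 0 0" --pt "5 0 0 0 0" --pt "5 0 0 -15 0" --pt "5 0 0 -50 0" --pt "5 0 0 -90 0"

```text
clock: 3.25
eef_pos: [439.8, -206.8, 109.8]
tool_rot: [-3.141, 0.001, 0.355]
force: [0.5, -1.0, -1.3]
width: 21.1
```

```bash
python3 -c "
from h import *
delta(547,117,95,11.6)
cv2.imwrite('pics/w3.png',ctrl.get_image('wrist')[:,:,::-1])"
```

```text
t 3.25 pos [ 439.8 -206.8  109.8] rot [-1.7995e+02  8.0000e-02  2.0330e+01] w 21.1 F [ 0.5 -1.  -1.3]
shift [ 213.  -266.3   14.7] roll 8.73
```

View pics/w3.png

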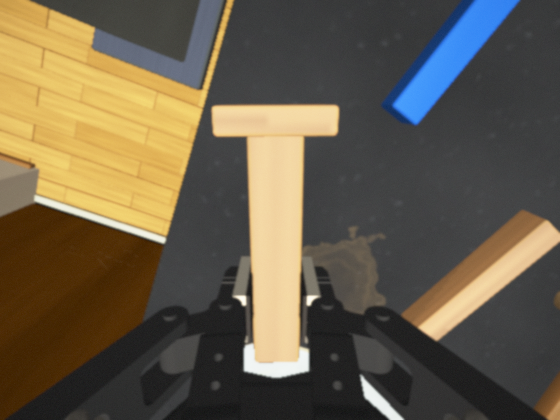

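```bash
python3 -c "
from h import *
delta(551.8,92.5,110,11.6)"
```

```text
t 3.3 pos [ 443.2 -207.9  115.5] rot [179.65  -0.32  20.33] w 20.7 F [0.2 0.4 2.3]
shift [ 206.2 -244.     5.2] roll 8.73
```

>>> send_rows --pt "5 15 -18 0 1" --pt "5 40 -48 0 2" --pt "5 67 -79 0 3.5" --pt "5 95 -112 0 5" --pt "5 122 -145 0 6"

```text
clock: 3.8
eef_pos: [507.5, -28.1, 115.2]
tool_rot: [3.136, -0.006, 0.249]
force: [0.9, 0.1, -1.0]
width: 20.6
```

```bash
python3 -c "
from h import *
delta(551.8,92.5,110,11.6)"
```

```text
t 3.8 pos [507.5 -28.1 115.2] rot [179.68  -0.37  14.25] w 20.6 F [ 0.9  0.1 -1. ]
shift [  72.6 -106.1    5.1] roll 2.65
```

>>> send_rows --pt "5 27 -38 0 1" --pt "5 52 -75 2 2" --pt "5 68 -98 4 2.6" --pt "5 73 -106 5 2.6" --pt "5 73 -106 5 2.6"

```text
clock: 4.3
eef_pos: [551.9, 93.7, 109.7]
tool_rot: [3.137, -0.006, 0.206]
force: [-0.6, -0.3, -1.2]
width: 21.0
```

>>> send_rows --pt "5 0 0 0 0" --pt "5 0 0 0 0"

```text
clock: 4.5
eef_pos: [551.3, 91.2, 109.5]
tool_rot: [3.135, -0.005, 0.203]
force: [-0.9, -1.0, -2.3]
width: 20.8
```

```bash
python3 -c "
from h import *
delta(551.8,92.5,110,11.6)
P=ctrl.camera_params('wrist');np.save('w4.npy',P,allow_pickle=True)
cv2.imwrite('pics/w4.png',ctrl.get_image('wrist')[:,:,::-1])
cv2.imwrite('pics/t4.png',ctrl.get_image('top')[:,:,::-1])
cv2.imwrite('pics/s4.png',ctrl.get_image('side')[:,:,::-1])
delta(551.8,92.5,110,11.6)
a=cv2.imread('pics/w4.png')
cv2.imwrite('pics/w4a.png',cv2.resize(a[:,150:420],None,fx=1.42*1.4,fy=1.42,interpolation=2))
cv2.imwrite('pics/w4b.png',cv2.resize(a[0:200,100:450],None,fx=2.2,fy=2.2,interpolation=2))
"
```

```text
t 4.5 pos [551.3  91.2 109.5] rot [179.64  -0.26  11.65] w 20.8 F [-0.9 -1.  -2.3]
shift [ 0.8 -1.1 -0.5] roll 0.05
t 4.65 pos [551.7  92.1 109.7] rot [179.67  -0.32  11.68] w 20.9 F [ 0.6  0.5 -0.6]
shift [ 0.1 -0.4 -0.3] roll 0.08
```

View pics/w4.png

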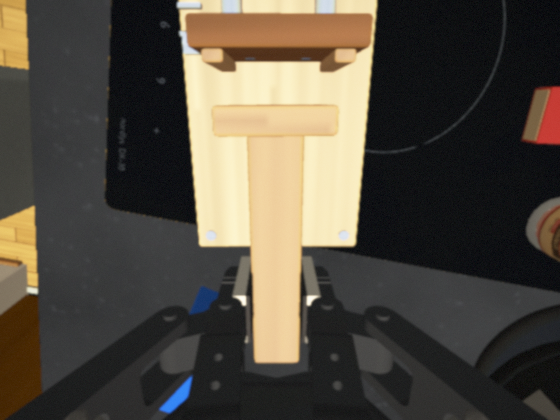

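View pics/w4b.png

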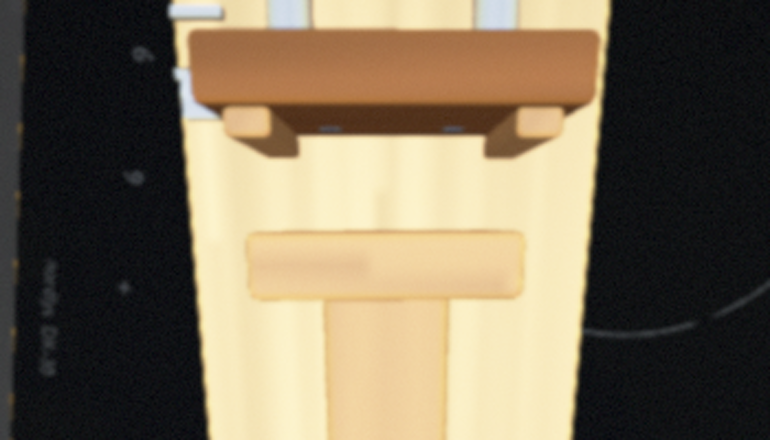

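View pics/s4.png

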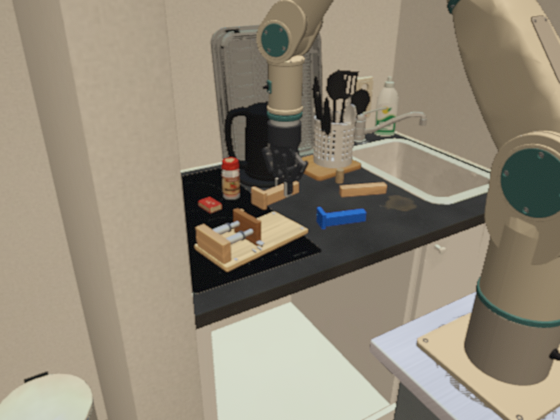

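```bash
python3 - <<'E'
from h import *
from scipy.optimize import least_squares
P=np.load('w4.npy',allow_pickle=True).item()
print("bed -x corners",back(P,[(202,246),(356,246)],17))
print("bed edges far",back(P,[(189.6,100),(368,100)],17))
w=back(P,[(202,246),(356,246)],17);print(np.linalg.norm(w[0]-w[1]))
print("batten foot inner",back(P,[(235.5,71),(320.5,71)],17))
print("batten top inner front",back(P,[(222.7,61.5),(335,61.5)],78), "panel top back",back(P,[(187,14.5),(371.5,14.5)],78))
uv=np.array([(212.3,105.5),(338.2,105),(337.7,135.9),(213.2,135.9),(254,361),(299,361)])
X=np.array([[60,21,40],[60,-21,40],[50,-21,40],[50,21,40],[-60,11,26],[-60,-11,26]],float)
tcp=np.array([551.3,91.2,109.5])
def f(p):
    R=Ro.from_euler("zyx",[p[3],p[4],0]).as_matrix()
    return (proj(P,X@R.T+p[:3])-uv).ravel()
r=least_squares(f,[555,110,90,np.radians(101.6),0])
print("6dof",r.x.round(2),np.degrees(r.x[3:]),r.fun.round(1))
g=lambda p:f(np.r_[p,0]); r=least_squares(g,[555,110,90,1.77]);print("nopitch",r.x,np.degrees(r.x[3]),r.fun.round(1)); print(r.x[:3]-tcp)
E
```

```text
bed -x corners [[501.29968293  56.87925051  17.        ]
 [617.05029874  80.44839355  17.        ]]
bed edges far [[479.74696386 160.43823166  17.        ]
 [594.9186324  184.18741128  17.        ]]
118.12582090213843
batten foot inner [[506.47756362 183.89801263  17.        ]
 [559.85474945 194.92769258  17.        ]]
batten top inner front [[507.77989098 183.19372347  78.        ]
 [558.36789773 193.65392579  78.        ]] panel top back [[489.59463763 198.70136364  78.        ]
 [569.22106398 215.21671661  78.        ]]
6dof [ 5.4801e+02  1.1125e+02  8.7940e+01  1.7800e+00 -2.0000e-02] [101.81787338  -1.1131078 ] [-0.6 -0.2  0.7 -0.  -0.6  0.   0.5  0.2  0.2 -0.2 -0.2  0.1]
nopitch [547.38549734 111.27828691  88.10762845   1.77823507] 101.88536427123142 [-0.8 -0.1  0.9 -0.1 -0.3 -0.   0.4  0.6  0.1 -0.1 -0.3 -0.4]
[ -3.91450266  20.07828691 -21.39237155]
```

The picture shows the rail over the jig. Foot plate is at rows 105–136, about 25 mm short of the panel face and about 2 mm off to the left of the recess's middle. I descend with a 2 mm correction.

>>> send_rows --pt "5 1 0 15 0" --pt "5 2 0 35 0" --pt "5 2 0 52 0" --pt "5 2 0 62 0" --pt "5 2 0 66 0"

```text
clock: 5.15
eef_pos: [553.3, 91.7, 42.1]
tool_rot: [3.136, -0.003, 0.204]
force: [0.2, 0.5, -1.2]
width: 20.6
```

>>> send_rows --pt "5 0 0 0 0" --pt "5 0 0 0 0" --pt "5 0 0 0 0"

```text
clock: 5.45
eef_pos: [553.7, 91.8, 42.7]
tool_rot: [3.136, -0.004, 0.204]
force: [1.0, -0.5, -0.9]
width: 21.0
```

```bash
python3 -c "
from h import *
delta(551.8,92.5,43.5,11.6)
P=ctrl.camera_params('wrist');np.save('w5.npy',P,allow_pickle=True)
cv2.imwrite('pics/w5.png',ctrl.get_image('wrist')[:,:,::-1])
cv2.imwrite('pics/s5.png',cv2.resize(ctrl.get_image('side')[170:280,170:340,::-1],None,fx=4.5,fy=4.5,interpolation=2))
"
```

```text
t 5.45 pos [553.7  91.8  42.7] rot [179.67  -0.25  11.66] w 21.0 F [ 1.  -0.5 -0.9]
shift [-1.7 -1.1 -0.8] roll 0.06
```

View pics/w5.png

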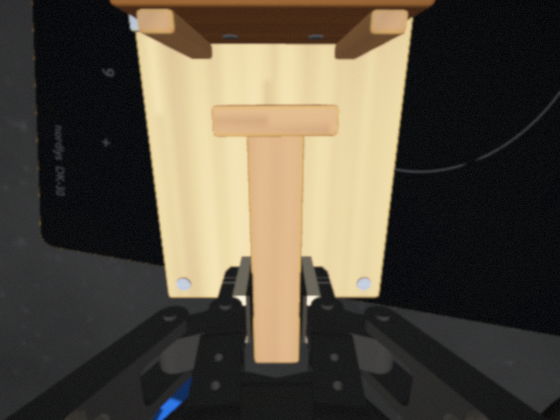

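View pics/s5.png

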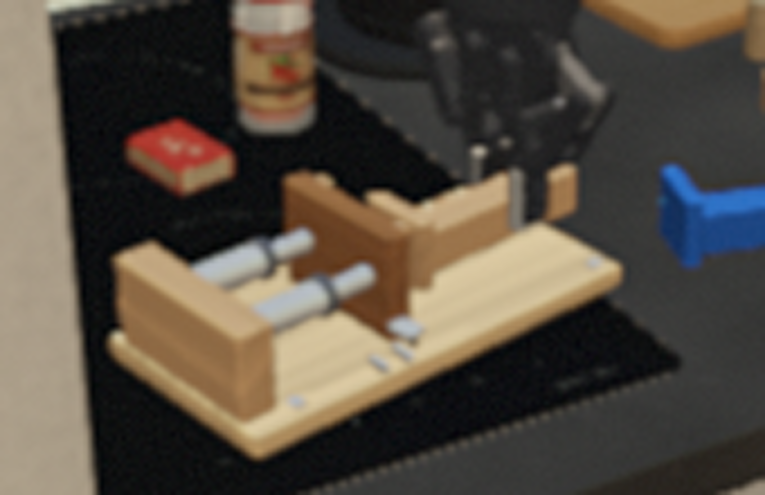

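```bash
python3 - <<'E'
from h import *
P=np.load('w5.npy',allow_pickle=True).item()
b=back(P,[(211,57),(336,57)],17);print(b,np.linalg.norm(b[0]-b[1]))
u=np.array([np.cos(np.radians(101.7)),np.sin(np.radians(101.7))]);v=np.array([-u[1],u[0]])
f=back(P,[(212.3,105.3),(338.2,105.3)],22+40);print(f)
rec=b.mean(0)[:2]+6*u;d=rec-f.mean(0)[:2];print("rec-foot along",d@u,"lat",d@v)
print("bed corners",back(P,[(168,297),(381,297)],17))
E
```

```text
[[505.84195705 184.10511112  17.        ]
 [559.90437425 195.29777875  17.        ]] 55.20888300156611
[[517.28912841 166.35693595  62.        ]
 [557.64632064 174.68429008  62.        ]]
rec-foot along 25.714026313634662 lat 0.6094678320881511
bed corners [[498.99799753  56.60764452  17.        ]
 [617.45221942  80.63258701  17.        ]]
```

>>> send_rows --pt "5 0 -4 0 0" --pt "5 0 -9 0 0" --pt "5 0 -14 0 0" --pt "5 0 -18 0 0" --pt "5 0 -20 0 0"

```text
clock: 6.05
eef_pos: [549.4, 112.3, 42.6]
tool_rot: [3.136, -0.004, 0.205]
force: [-0.6, -0.2, -1.8]
width: 20.7
```

>>> send_rows --pt "5 0 0 0 0" --pt "5 0 0 0 0"

```text
clock: 6.25
eef_pos: [549.4, 112.4, 42.6]
tool_rot: [3.136, -0.004, 0.205]
force: [-0.0, 0.6, -0.2]
width: 20.8
```

>>> send_rows --pt "5 0 -2 0 0" --pt "5 0 -4 0 0" --pt "5 0 -6 0 0" --pt "5 0 -8 0 0" --pt "5 0 -10 0 0"

```text
clock: 6.75
eef_pos: [547.5, 120.9, 42.5]
tool_rot: [3.134, -0.004, 0.204]
force: [1.5, -4.4, -1.6]
width: 20.9
```

```bash
python3 -c "
from h import *
delta(553.7,91.8,42.7,11.66)
P=ctrl.camera_params('wrist');np.save('w6.npy',P,allow_pickle=True)
cv2.imwrite('pics/w6.png',ctrl.get_image('wrist')[:,:,::-1])
cv2.imwrite('pics/s6.png',cv2.resize(ctrl.get_image('side')[170:280,170:340,::-1],None,fx=4.5,fy=4.5,interpolation=2))
"
```

```text
t 6.75 pos [547.5 120.9  42.5] rot [179.59  -0.22  11.67] w 20.9 F [ 1.5 -4.4 -1.6]
shift [ 0.2 29.8  0. ] roll 0.01
```

View pics/w6.png

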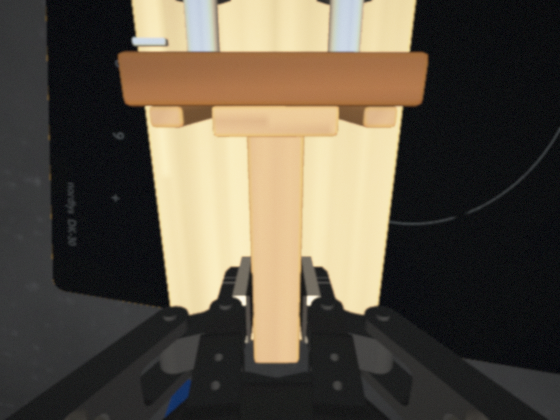

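View pics/s6.png

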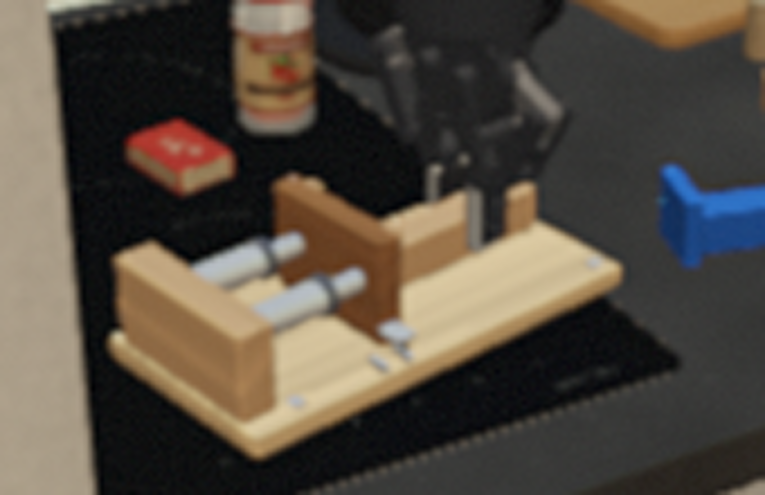

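>>> send_rows --pt "5 0 -1.5 0 0" --pt "5 0 -3 0 0" --pt "5 0 -5 0 0" --pt "5 0 -6.5 0 0" --pt "5 0 -7.5 0 0"

```text
clock: 7.35
eef_pos: [546.3, 126.1, 42.5]
tool_rot: [3.132, -0.003, 0.202]
force: [1.2, -7.6, -0.1]
width: 20.3
```

>>> send_rows --pt "5 0 -0.5 0 0" --pt "5 0 -0.5 0 0"

```text
clock: 7.55
eef_pos: [546.6, 124.3, 42.6]
tool_rot: [3.129, -0.003, 0.2]
force: [0.7, -6.1, 0.7]
width: 20.7
```

```bash
python3 -c "
from h import *
delta(553.7,91.8,42.7,11.66)
P=ctrl.camera_params('wrist');np.save('w7.npy',P,allow_pickle=True)
a=ctrl.get_image('wrist')[:,:,::-1];cv2.imwrite('pics/w7.png',a)
cv2.imwrite('pics/w7a.png',cv2.resize(a[0:150,90:290],None,fx=4,fy=4,interpolation=2))
cv2.imwrite('pics/s7.png',cv2.resize(ctrl.get_image('side')[190:260,200:300,::-1],None,fx=8,fy=8,interpolation=2))
delta(553.7,91.8,42.7,11.66)
"
```

```text
t 7.55 pos [546.6 124.3  42.6] rot [ 1.7929e+02 -1.6000e-01  1.1460e+01] w 20.7 F [ 0.7 -6.1  0.7]
shift [ 0.5 33.2  0.3] roll -0.2
t 7.65 pos [546.5 124.4  42.6] rot [ 1.793e+02 -1.600e-01  1.147e+01] w 20.8 F [ 1.8 -7.2  1.4]
shift [ 0.6 33.4  0.3] roll -0.19
```

View pics/w7.png

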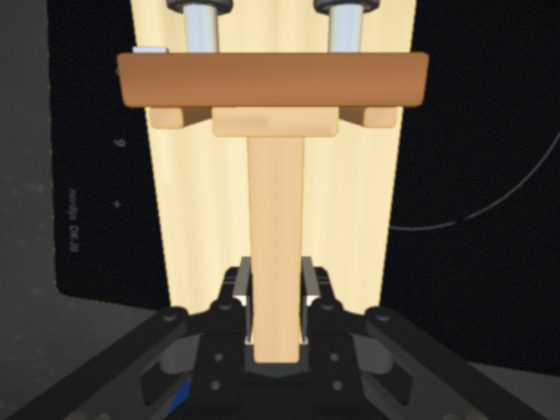

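View pics/s7.png

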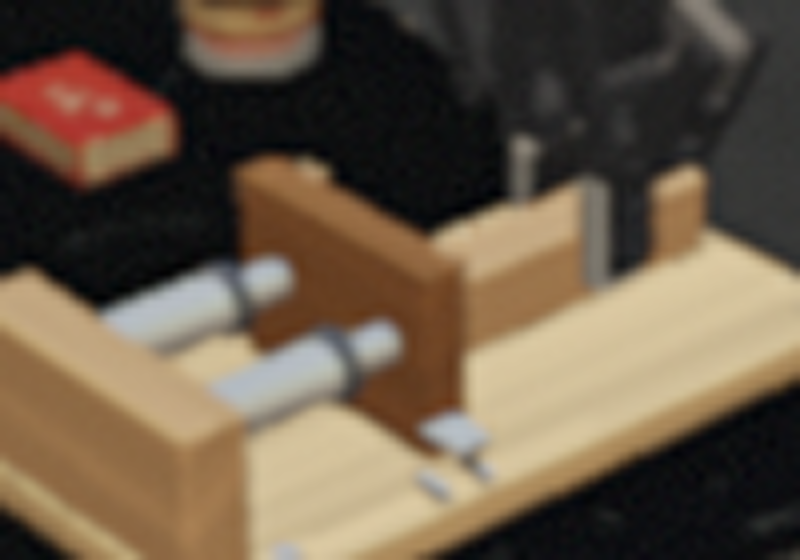

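>>> send_rows --pt "5 0 -3 0 0" --pt "5 0 -5 0 0" --pt "5 0 -6.5 0 0" --pt "5 0 -8 0 0" --pt "5 0 -9 0 0"

```text
clock: 8.15
eef_pos: [545.4, 129.3, 42.7]
tool_rot: [3.125, -0.002, 0.198]
force: [3.0, -12.0, 2.0]
width: 20.7
```

```bash
python3 -c "
from h import *
for i in range(3):
  delta(553.7,91.8,42.7,11.66); ctrl.get_image('top')
P=ctrl.camera_params('wrist');np.save('w8.npy',P,allow_pickle=True)
a=ctrl.get_image('wrist')[:,:,::-1];cv2.imwrite('pics/w8.png',a)
cv2.imwrite('pics/s8.png',cv2.resize(ctrl.get_image('side')[190:260,200:300,::-1],None,fx=8,fy=8,interpolation=2))
delta(553.7,91.8,42.7,11.66)
"
```

```text
t 8.15 pos [545.4 129.3  42.7] rot [ 1.7903e+02 -1.1000e-01  1.1320e+01] w 20.7 F [  3. -12.   2.]
shift [ 0.8 38.4  0.6] roll -0.34
t 8.2 pos [545.3 129.4  42.7] rot [ 1.7903e+02 -1.1000e-01  1.1320e+01] w 20.8 F [  2.5 -10.2   2.4]
shift [ 0.8 38.5  0.6] roll -0.34
t 8.25 pos [545.4 129.3  42.7] rot [ 1.7903e+02 -1.1000e-01  1.1320e+01] w 20.5 F [  2.  -10.9   1.7]
shift [ 0.8 38.4  0.6] roll -0.34
t 8.4 pos [545.4 129.2  42.7] rot [ 1.7903e+02 -1.1000e-01  1.1310e+01] w 20.8 F [  2.7 -11.2   2.1]
shift [ 0.8 38.3  0.6] roll -0.35
```

View pics/w8.png

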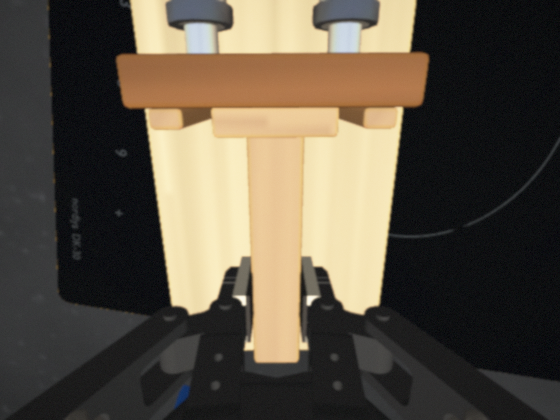

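View pics/s8.png

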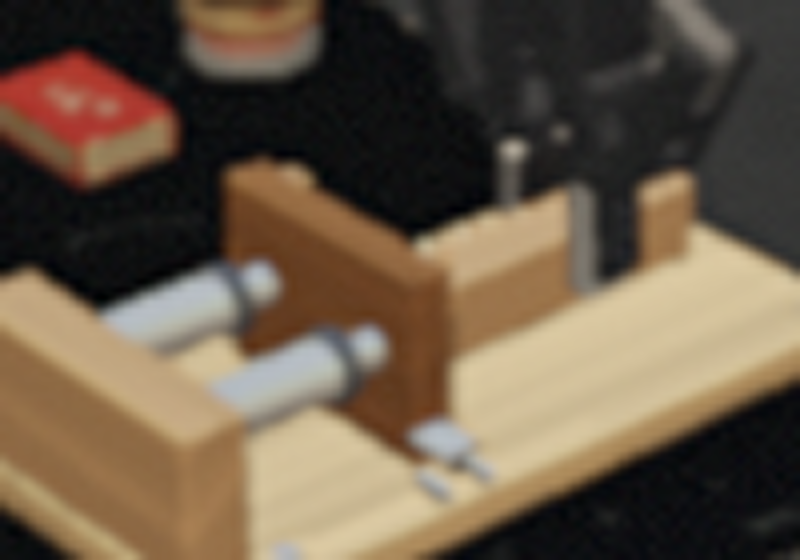

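Pointer at crop (440,437) stands between the ridges at (433,487) and (482,467). Force is about 11 N and travel past contact about 13 mm. I now let time pass with the target held.

```bash
python3 -c "
from h import *
for i in range(50):
  a=ctrl.get_image('side')
  if i%10==9: delta(553.7,91.8,42.7,11.66)
cv2.imwrite('pics/s9.png',cv2.resize(a[215:260,230:290,::-1],None,fx=12,fy=12,interpolation=2))
cv2.imwrite('pics/w9.png',ctrl.get_image('wrist')[:,:,::-1])
"
```

```text
t 8.9 pos [545.4 129.2  42.7] rot [ 1.7903e+02 -1.1000e-01  1.1310e+01] w 21.1 F [  2.4 -10.9   1.6]
shift [ 0.8 38.3  0.6] roll -0.35
t 9.4 pos [545.3 129.2  42.7] rot [ 1.7903e+02 -1.1000e-01  1.1310e+01] w 20.7 F [  1.8 -10.6   2.3]
shift [ 0.9 38.3  0.6] roll -0.35
t 9.9 pos [545.4 129.2  42.7] rot [ 1.7903e+02 -1.1000e-01  1.1310e+01] w 20.7 F [  3.  -10.9   0. ]
shift [ 0.9 38.3  0.6] roll -0.35
t 10.4 pos [545.4 129.2  42.7] rot [ 1.7903e+02 -1.1000e-01  1.1310e+01] w 20.9 F [  2.  -10.5   0.8]
shift [ 0.8 38.3  0.7] roll -0.35
t 10.9 pos [545.4 129.2  42.7] rot [ 1.7903e+02 -1.1000e-01  1.1320e+01] w 20.9 F [  2.9 -10.9   1.6]
shift [ 0.8 38.3  0.6] roll -0.34
```

View pics/s9.png

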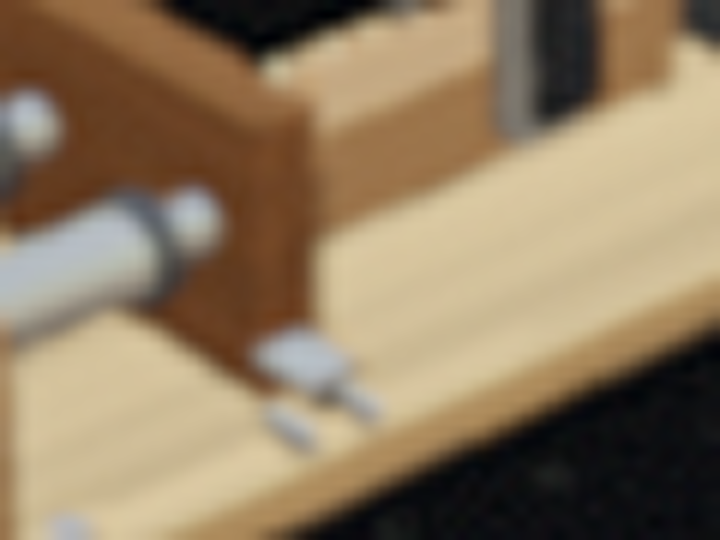

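View pics/w9.png

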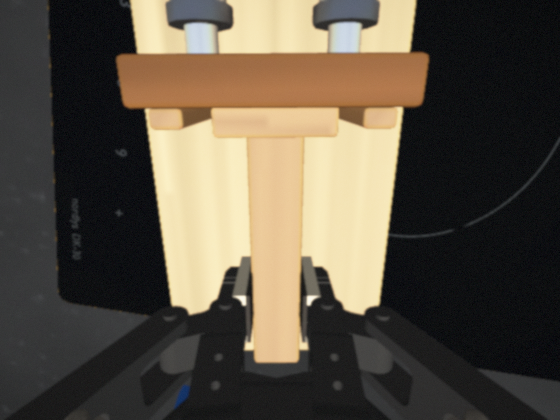

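```bash
python3 -c "
from h import *
P=ctrl.camera_params('side');im=cv2.imread('pics/s9.png')
for z,c in((17,(0,0,255)),(21.3,(0,255,0)),(27,(255,0,0))):
  q=(proj(P,place(np.array([[-60,11,0],[50,11,0],[50,11,26],[-60,11,26]]),541.5,149.3,np.radians(101.6),z))-[230,215]+.5)*12
  cv2.polylines(im,[q.astype(int)],True,c,1)
cv2.imwrite('pics/s9o.png',im)"
```

```text
(no output)
```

View pics/s9o.png

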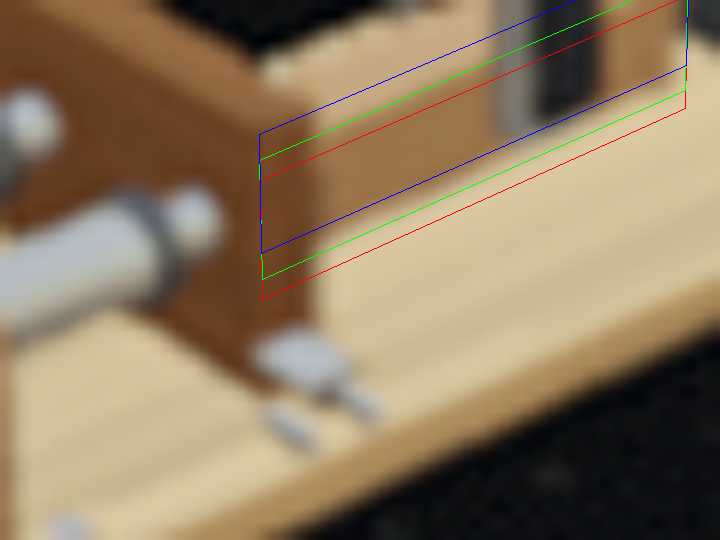

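```bash
python3 -c "
from h import *
P=ctrl.camera_params('side');a=ctrl.get_image('side')[:,:,::-1]
x0,y0,k=235,195,8
im=cv2.resize(a[y0:y0+70,x0:x0+95],None,fx=k,fy=k,interpolation=2)
def L(B,yaw,x,y,z,c):
  q=(proj(P,place(np.array(B,float),x,y,np.radians(yaw),z))-[x0,y0]+.5)*k
  cv2.polylines(im,[q.round().astype(int)],True,c,1)
J=(533.5,186.4)
L([[-120,60,12],[120,60,12],[120,-60,12],[-120,-60,12]],101.7,*J,5,(255,0,255))
L([[-120,60,0],[120,60,0]],101.7,*J,5,(255,0,255))
for z,c in((21.3,(0,255,0)),(25,(255,0,0))):
  L([[-60,11,0],[50,11,0],[50,11,26],[-60,11,26]],101.6,541.5,149.3,z,c)
  L([[-60,11,0],[-60,11,26],[-60,-11,26],[-60,-11,0]],101.6,541.5,149.3,z,c)
cv2.imwrite('pics/s10.png',im)"
```

```text
(no output)
```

View pics/s10.png

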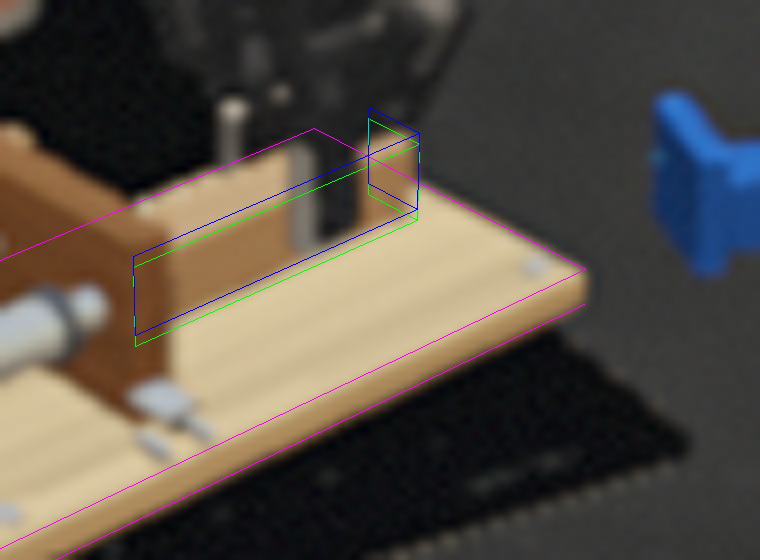

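```bash
python3 -c "
from h import *
delta(553.7,91.8,42.7,11.66)
print(ctrl.finish_job())
"
```

```text
t 11.0 pos [545.4 129.2  42.7] rot [ 1.7903e+02 -1.1000e-01  1.1310e+01] w 20.9 F [ 2.1 -9.9  2.3]
shift [ 0.8 38.3  0.7] roll -0.35
the job is handed in; nothing more can be done
None
```

The pale footed rail is being held pressed into the jig's recess, and I handed the job in at 11.0 s. `finish_job` gives no verdict, so what follows rests on my own readings.

**Last checks**
- **Push:** the wrist read a steady 10–11 N for the 2.8 s before hand-in. The rail had gone about 13 mm past first contact, and the side picture shows the pointer between the two ridges.
- **Fit:** the foot plate sits between the battens, centred to about 1 mm. The tool was within about 0.5° of the jig's direction and about 1° of vertical.
- **Contacts:** I saw no part of the gripper near the panel, and the grip stayed at about 21 mm opening. The rail moved less than 0.2 mm.
- **Other things:** the arm did not pass close to any of them. I did not measure their positions again at the end.

**Disagreements**
- **Height above the bed:** the wrist picture gave about 4 mm. The side picture gave 4–8 mm depending on the edge used, and the grasp height gave about 6 mm. All are under the 10 mm limit.
- **At the grasp:** the fingertips touched the worktop lightly as they closed (about 8 N). That raised the tool 2.5 mm, with no sign of harm afterwards.

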